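# Moisture check on a leak-wetted laundry shelf

## Robot

A 6-joint arm with a two-finger parallel gripper is mounted at the origin on the work surface. World frame = base frame: x ahead of the robot, y to its left, z up, the work surface at z = 0. Lengths are in m, angles in rad, forces in N, time in s.
With the tool pointing down it reaches from about 0.375 to 0.9 m from the base axis. Payload 3.1 kg.
Tool frame: the origin (TCP) lies at the very end of the fingers, on their centre line; the grasp point (between the pads) lies 19 mm behind it (robot.grip_depth is the distance from the TCP to the grasp point, in m); z points along the fingers, y is the direction in which the jaws open and shut (so a half turn about z gives the same grasp; the last joint's range is limited). The gripper opens to 87 mm and grips with 3 to 60 N. Pads are 19 mm wide; open, the fingers measure 117 mm over their backs; the gripper's body (75 mm by 190 mm) begins 51 mm behind the grasp point.
Start: joints at [1.083, 0.527, 1.433, -0, 1.181, -0.178], TCP at [0.19, 0.595, 0.223] pointing down, gripper open.
Joint ranges: [-3.08, 3.08], [-0.75, 2.2], [0.22, 2.44], [-1.43, 4.57], [0, 2.65], [-2.85, 2.85]. Speed limits (rad/s): [2.79, 2.79, 3.14, 3.14, 3.14, 3.14].

## Interface

Orientations are given as a unit quaternion [x, y, z, w].
In Python, from rig import robot gives the robot as it stands.
- The arm moves only by the tool drive_tool, never from a script. Its argument "series" is a list of rows, each a list of 7 numbers: the shift along the tool's x, y, z in m, then the turn, a rotation vector about the tool's x, y, z in degrees, then the opening, from 0 (shut) to 1 (fully open). A call has 1 to 5 rows; each row shifts and turns the commanded pose from where the row before left it, along the tool's axes as they then stand; what a row does not reach is not made up. A row lasts 1/8 s, in which the tool goes at most 62.5 mm and 10.7 degrees, less where a joint would pass 70% of its speed; a pose out of reach is approached as far as the arm can. A call is refused whole if a number of a shift passes 0.0625 or a number of a turn 10.7, either way. A call with a gripper value outside its range is refused whole. The fingers move at their own pace and stop on an object; "squeeze" is the grip in N (left out, the last holds). Time passes only in rows, so rows that do not move let the fingers close. It gives the time, the measured TCP pose, the force and the opening at its end, in the units of the state.
- robot.get_obs(): the state, without advancing time (a new reading comes with each control period).
- robot.camera(name): name is "scene" or "side" or "wrist"; returns (picture, depth): 400x640x3 uint8, blue, green, red; 400x640 float32, m along the optical axis (not along the pixel's ray), 0 where there is no reading.
- robot.camera_model(name): a dict with "fx", "fy", "cx", "cy" (pixels), "R" (3x3) and "t" (3): a world point X has camera coordinates R X + t. Camera axes: x right, y down, z forward; pixel columns grow to the right and rows downward; lengths in m; the calibration is good to about 2 mm. A picture is of the moment at which its call begins: read the wrist's pose just before it. camera_model takes no time and is no camera call; for the wrist camera it gives the pose at the moment of the call.
- robot.hand_in(): hands the job in, once; it reports no verdict.
The state is a dict: "time": time; "q": joint angles; "joint_velocities": joint speeds; "joint_torque": joint torques, N m; "position": TCP position; "tool_rot": TCP orientation; "ft_force": force on the tool from outside, world axes, zero at the start; "moment": the same for the moment, N m; "grip_width": finger opening in m.
Only numpy, scipy, OpenCV 4.12 (cv2) and the standard library are available. Lean on these libraries where they do the work, as an engineer would, in place of code of your own. Each camera call takes 0.05 s, during which the arm holds its last target. There are 200 camera calls.

## Task

A shelf from the laundry closet got wet in a leak and lies drying on two battens: check whether it is dry at the red-ringed stain. Take the yellow moisture meter out of its cradle, hold it upright with its two pins centred in the red ring and the line of the two pins running along the wood grain (the shelf's length), and press gently until the spring-loaded pins are about half way in, never ramming it into the board. Finish while still gripping the meter there with the pins pressed, and leave the jar, the softener bottle and the tin where they stand.

Things in the scene. Friction and masses are not known exactly. Their poses are not given: they have to be found in the camera images.
- meter: loose two-pin wood moisture meter, 180 g, yellow with black nose, starting upright in the cradle, pins down. Origin: centre of the nose's flat underside; z up the housing, top at z = 120 mm; x along the line of the two pins; display on the -y face. Housing 48 (x) by 28 mm (y) for z = 24 to 120 mm, nose 44 by 26 mm below that. Grip it across either width near the top
- meter_tip (a point): point midway between the tips of the meter's two steel pins (3 mm thick, at meter x = -12 and +12 mm) when they are fully out: meter z = -15.7 mm. It is fixed to the housing and does not move in with the pins; axes as the meter's. The meter may be turned half a turn: the reading is the same
- pin_a (a joint): how far the pin at meter x = -12 mm is pushed up into the nose, in m: 0 fully out, 0.010 at its stop. Spring: 0.9 N at first touch, rising by 0.3 N per mm, 3.9 N at the stop
- pin_b (a joint): the same for the pin at meter x = +12 mm; both pins half way in need about 5 N together
- cradle: black docking cradle fixed to the counter, 76 by 58 mm, 55 mm high, on a 96 by 78 mm foot. Origin: centre of its underside, z up, x along the meter's x. The meter stands in a well 52 by 32 mm (2 mm play each side), its underside on ledges 25 mm above the counter, pins hanging free; it lifts straight out, 46 mm until the pins clear the rim
- board: wooden shelf board 420 mm (x, along the grain) by 220 mm (y) by 20 mm, fixed, level on two 25 mm high battens across it at x = -140 and +140 mm, whose ends stick out 10 mm. Origin: on the counter under the board's centre; z up; top face at z = 45 mm
- spot: ring in red marker, 44 mm across inside and 52 mm outside, round a dark damp stain on the board's top face, flat. Origin: the ring's centre on the top face. (Two black crosses on the board are places already checked)
- jar: bystander: loose green glass jar with black lid, 72 mm across, 100 mm high, origin centre of its underside
- softener: bystander: loose white softener bottle, 68 mm across, 170 mm high, origin centre of its underside
- tin: bystander: loose paint tin, 60 mm across, 55 mm high, origin centre of its underside
Not all that is in view belongs to the job. Leave any blue look-alike of the cradle alone. There is more than one size of the meter; the job needs the larger.

How it is judged:
By the outcome, as a careful person would: the job done as asked, in the order asked, and still so for the second after the job is handed in, while the arm keeps its last pose, push and grip.
It also fails if it takes over 42 s, if anything falls off the work surface, if the arm or the gripper's body presses on something with over 40 N, if the wrist force passes 120 N, or if a joint passes its speed limit or range.

## Working session

There is one attempt and no reset: what is moved stays moved. The work goes in short steps, Python scripts to look and compute and a tool call to move; the robot and the scene stay as the last step left them, time stands still between calls to the robot, and variables do not carry over. Pictures are saved under pics/ and viewed, about 8 in all and at most 12, crops included, and the job is handed in when it is done.

Besides the shell and the picture viewer there is one more tool, called after "Request:" as name(argument=value, ...) on one line, values as JSON. drive_tool: Moves the arm, as the interface text tells. Its arguments: {"type":"object","properties":{"series":{"type":"array"},"squeeze":{"type":"number"}},"required":["series"]}

```bash
mkdir -p pics; ls
cat > h.py <<'E'
import numpy as np, cv2
from rig import robot
def shot(n,f):
    m=robot.camera_model(n); p,d=robot.camera(n); cv2.imwrite(f'pics/{f}.png',p); np.savez(f'pics/{f}.npz',d=d,R=m['R'],t=m['t'],k=[m[a] for a in('fx','fy','cx','cy')],p=p); return p,d,m
def load(f):
    return np.load(f'pics/{f}.npz')
def cloud(z):
    d=z['d'];fx,fy,cx,cy=z['k'];v,u=np.mgrid[:400,:640]
    P=np.stack([(u-cx)/fx*d,(v-cy)/fy*d,d],-1)
    W=(P-z['t'])@z['R']; W[d==0]=np.nan; return W
def onplane(z,u,v,h):
    fx,fy,cx,cy=z['k'];r=z['R'].T@np.array([(u-cx)/fx,(v-cy)/fy,1]);c=-z['R'].T@z['t'];return c+r*(h-c[2])/r[2]
E
python3 - <<'E'
from h import *
print(robot.get_obs())
shot('scene','s0');shot('side','d0')
E
```

```text
pics
{'time': 0.0, 'q': array([ 1.08351409e+00,  5.28467164e-01,  1.43389854e+00, -5.09979323e-06,
        1.18139815e+00, -1.78496709e-01]), 'joint_velocities': array([ 0.00086122, -0.00084018,  0.00072726,  0.00011667, -0.00134154,
        0.00020548]), 'joint_torque': array([-5.08240137e-04, -4.40038919e+01, -1.76590616e+01,  6.30507711e-02,
        5.83431136e-02, -1.88782205e-04]), 'position': array([0.18956144, 0.59479093, 0.22157222]), 'tool_rot': array([ 1.53779064e-01,  9.88104661e-01, -1.02677081e-03, -3.52517814e-04]), 'ft_force': array([ 0.14342476, -0.10887875,  0.40436104]), 'moment': array([-0.00340009,  0.00292946, -0.00355532]), 'grip_width': 0.08692819672077944}
```

View pics/s0.png

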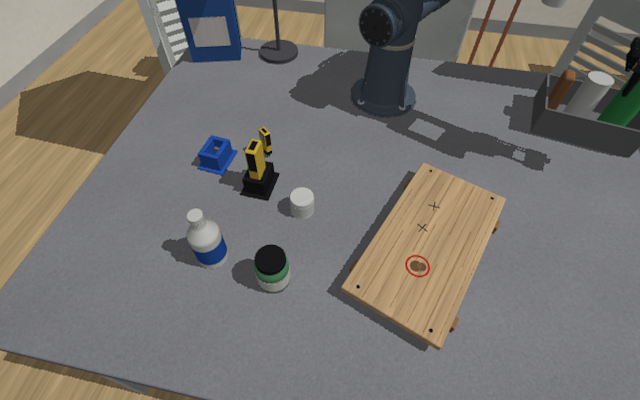

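View pics/d0.png

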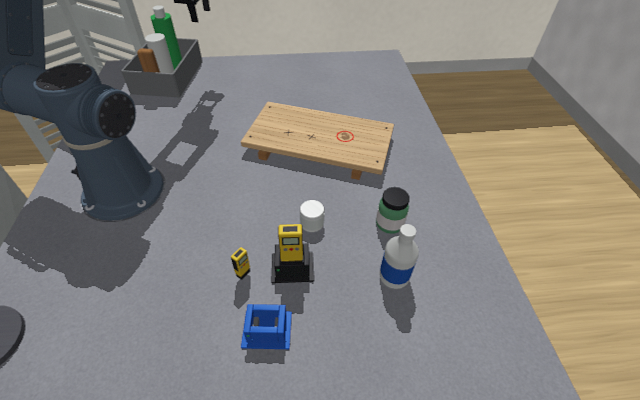

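The scene view shows three objects I could mix up with the target:
- The large yellow meter at scene (256,160), in the black cradle at (260,182). This is my choice.
- A small yellow meter at (265,140), standing free. It's a look-alike.
- An empty blue cradle at (215,153). It's also a look-alike.

The red ring is at (418,266), the tin at (302,203), the jar at (272,268) and the bottle at (207,240).

Run:
```python
from h import *
for f in('s0','d0'):
    z=load(f);W=cloud(z);p=z['p'].astype(int);B,G,R=p[...,0],p[...,1],p[...,2]
    hsv=cv2.cvtColor(z['p'],cv2.COLOR_BGR2HSV)
    red=((hsv[...,0]<6)|(hsv[...,0]>174))&(hsv[...,1]>150)&(hsv[...,2]>120)
    if f=='s0': red[:,:395]=0; red[:,440:]=0;red[:250]=0;red[285:]=0
    else: red[:125]=0;red[150:]=0;red[:,:330]=0;red[:,360:]=0
    v,u=np.nonzero(red);e=cv2.fitEllipse(cv2.convexHull(np.stack([u,v],1).astype(np.float32)))
    print(f,'ring',e,onplane(z,*e[0],.045))
    yel=(abs(hsv[...,0].astype(int)-25)<6)&(hsv[...,1]>190)&(hsv[...,2]>120)&(W[...,2]>.03)
    n,l,st,c=cv2.connectedComponentsWithStats(yel.astype(np.uint8))
    for i in range(1,n):
        if st[i,4]>40: print('yel',st[i],c[i],np.nanmin(W[l==i],0),np.nanmax(W[l==i],0))
    # board top
    m=(abs(W[...,2]-.045)<.006)&(R>B+25)
    n,l,st,c=cv2.connectedComponentsWithStats(m.astype(np.uint8));i=1+np.argmax(st[1:,4])
    xy=W[l==i][:,:2].astype(np.float32);r=cv2.minAreaRect(xy);print('board',st[i],r, np.median(W[l==i][:,2]))
    # meter top
    mm=(W[...,2]>.138)&(W[...,2]<.155)
    n,l,st,c=cv2.connectedComponentsWithStats(mm.astype(np.uint8))
    for i in range(1,n):
        if st[i,4]>15: print('top',st[i],c[i],np.nanmean(W[l==i],0),cv2.minAreaRect(W[l==i][:,:2].astype(np.float32)))
    w=cv2.resize(z['p'][120:205,190:330] if f=='s0' else z['p'][200:355,210:340],None,fx=4 if f=='s0' else 3,fy=4 if f=='s0' else 3,interpolation=cv2.INTER_CUBIC)
    cv2.imwrite(f'pics/c_{f}.png',w)
a=cv2.imread('pics/c_s0.png');b=cv2.imread('pics/c_d0.png');print(a.shape,b.shape)
H=cv2.copyMakeBorder(a,0,max(0,b.shape[0]-a.shape[0]),0,0,cv2.BORDER_CONSTANT)
b=b[:,:240+100]
cv2.imwrite('pics/c1.png',np.hstack([H[:, :460],b])[:600])
```

```text
s0 ring ((417.23553466796875, 265.67742919921875), (20.628347396850586, 24.657411575317383), 117.22651672363281) [0.62444195 0.1285451  0.045     ]
board [  341   163   165   186 16311] ((0.5515375733375549, 0.15394920110702515), (0.22040095925331116, 0.42174673080444336), 68.2657470703125) 0.04497656027405351
top [138   3  11   8  52] [143.26923077   6.38461538] [-0.12232138 -0.85877294  0.1467544 ] ((-0.12859822809696198, -0.8555017113685608), (0.022559812292456627, 0.038064178079366684), 70.75489044189453)
top [180   6  55  20 295] [208.16271186  20.91186441] [-0.07569088 -0.60183048  0.14677547] ((-0.08769753575325012, -0.5895854830741882), (0.0875345841050148, 0.1954776644706726), 45.457130432128906)
top [273  12   5   6  23] [275.13043478  14.52173913] [-0.16377202 -0.39811248  0.14628762] ((-0.1635877639055252, -0.39982742071151733), (0.015740297734737396, 0.009447665885090828), 84.6441650390625)
top [368  54  43  17 233] [387.81974249  64.65236052] [ 0.05102765 -0.00029371  0.14641114] ((0.03665412589907646, -0.0016759708523750305), (0.12566536664962769, 0.05932127684354782),
[... 2165 characters left out ...]
770752), (0.10653569549322128, 0.05524322763085365), 69.5503921508789)
top [ 76 141  56  29 366] [106.54644809 160.92076503] [ 0.02483743 -0.04526647  0.14652272] ((0.02305147424340248, -0.03598349541425705), (0.12861467897891998, 0.05666176229715347), 33.160587310791016)
top [278 224  25  14 302] [290.12251656 230.        ] [ 0.44647234 -0.28695624  0.1444375 ] ((0.44625189900398254, -0.28520241379737854), (0.029299603775143623, 0.04842201620340347), 86.07732391357422)
top [398 236  15  10  75] [404.62666667 241.65333333] [ 0.66897002 -0.33527102  0.14444529] ((0.6697496771812439, -0.3332418203353882), (0.01263163611292839, 0.0279531367123127), 62.41761779785156)
(340, 560, 3) (465, 390, 3)
```

View pics/c1.png

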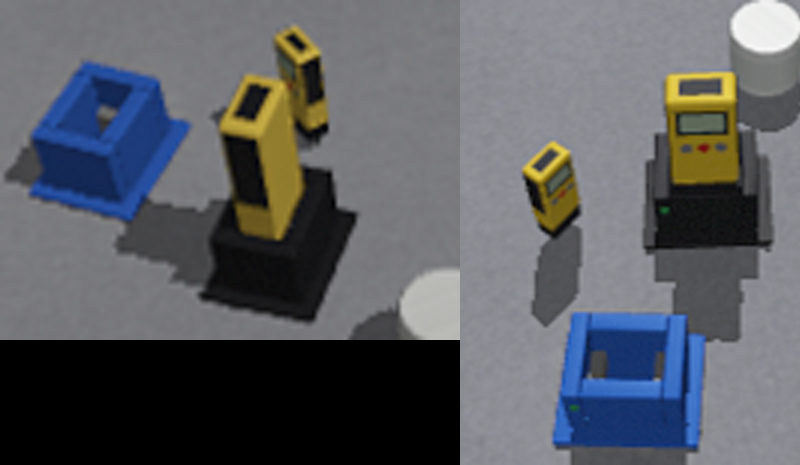

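The crop confirms the choice: the large meter stands in the black cradle, display towards the side camera. The small one stands free and the blue cradle is empty. In the base frame:
- **Meter top:** about (0.446, -0.284), height 0.145 as expected, long axis at about -3.6°.
- **Board grain:** about -21.8°.
- **Ring:** about (0.6254, 0.1284).

I'll write a planner that turns waypoints into row numbers.

```bash
cat >> h.py <<'E'
from scipy.spatial.transform import Rotation as Ro
def plan(wps,step=.055,turn=10):
    """wps: (x,y,z,jaw yaw deg, tool down); prints rows in tool axes"""
    o=robot.get_obs();p=o['position'].copy();r=Ro.from_quat(o['tool_rot'])
    for x,y,z,yaw in wps:
        c,s=np.cos(np.radians(yaw)),np.sin(np.radians(yaw))
        T=[Ro.from_matrix(np.array([[k*s,k*c,0],[-k*c,k*s,0],[0,0,-1]])) for k in(1,-1)]
        T=min(T,key=lambda t:(r.inv()*t).magnitude())
        g=np.array([x,y,z]);n=int(max(1,np.ceil(np.linalg.norm(g-p)/step),np.ceil(np.degrees((r.inv()*T).magnitude())/turn)))
        dv=(r.inv()*T).as_rotvec()/n;dp=(g-p)/n
        print('->',x,y,z,yaw)
        for i in range(n):
            print(np.round(np.r_[r.inv().apply(dp),np.degrees(dv)],4).tolist());r=r*Ro.from_rotvec(dv);p=p+dp
def st():
    o=robot.get_obs();R=Ro.from_quat(o['tool_rot']).as_matrix()
    print('t',round(o['time'],2),'p',np.round(o['position'],4),'jaw yaw',round(np.degrees(np.arctan2(R[1,1],R[0,1])),2),'z',np.round(R[:,2],4),'F',np.round(o['ft_force'],2),'w',round(o['grip_width'],4))
E
python3 - <<'E'
from h import *
st();plan([(.45,.25,.25,25),(.446,-.2835,.25,-3.6)])
E
```

```text
t 0.1 p [0.1896 0.5949 0.2217] jaw yaw 72.31 z [-9.0e-04 -1.7e-03 -1.0e+00] F [ 0.85 -0.28  0.07] w 0.0869Traceback (most recent call last):
  File "<stdin>", line 2, in <module>
  File "h.py", line 19, in plan
    T=[Ro.from_matrix(np.array([[k*s,k*c,0],[-k*c,k*s,0],[0,0,-1]])) for k in(1,-1)]
       ~~~~~~~~~~~~~~^^^^^^^^^^^^^^^^^^^^^^^^^^^^^^^^^^^^^^^^^^^^^^^
  File "scipy/spatial/transform/_rotation.pyx", line 1143, in scipy.spatial.transform._rotation.Rotation.from_matrix
ValueError: Non-positive determinant (left-handed or null coordinate frame) in rotation matrix 0: [[ 0.42261826  0.90630779  0.        ]
 [-0.90630779  0.42261826  0.        ]
 [ 0.          0.         -1.        ]].
```

```bash
sed -i 's/\[\[k\*s,k\*c,0\],\[-k\*c,k\*s,0\]/[[-k*s,k*c,0],[k*c,k*s,0]/' h.py
python3 - <<'E'
from h import *
plan([(.45,.25,.25,25),(.446,-.2835,.25,-3.6)])
E
```

```text
-> 0.45 0.25 0.25 25
[-0.0441, -0.0312, -0.0035, -0.0138, 0.0033, 5.9136]
[-0.0471, -0.0265, -0.0035, -0.0138, 0.0033, 5.9136]
[-0.0496, -0.0215, -0.0035, -0.0138, 0.0033, 5.9136]
[-0.0515, -0.0163, -0.0035, -0.0138, 0.0033, 5.9136]
[-0.0529, -0.0109, -0.0035, -0.0138, 0.0033, 5.9136]
[-0.0538, -0.0054, -0.0035, -0.0138, 0.0033, 5.9136]
[-0.054, 0.0002, -0.0035, -0.0138, 0.0033, 5.9136]
[-0.0537, 0.0058, -0.0035, -0.0138, 0.0033, 5.9136]
-> 0.446 -0.2835 0.25 -3.6
[-0.0482, -0.0229, -0.0, 0.0, -0.0, 2.86]
[-0.0493, -0.0205, -0.0, 0.0, -0.0, 2.86]
[-0.0502, -0.018, -0.0, 0.0, -0.0, 2.86]
[-0.0511, -0.0155, -0.0, 0.0, -0.0, 2.86]
[-0.0518, -0.0129, -0.0, 0.0, -0.0, 2.86]
[-0.0523, -0.0103, -0.0, 0.0, -0.0, 2.86]
[-0.0528, -0.0077, -0.0, 0.0, -0.0, 2.86]
[-0.0531, -0.005, -0.0, 0.0, -0.0, 2.86]
[-0.0533, -0.0024, -0.0, 0.0, -0.0, 2.86]
[-0.0534, 0.0003, -0.0, 0.0, -0.0, 2.86]
```

Request:
drive_tool(series=[[-0.044, -0.031, -0.0035, 0, 0, 6, 1], [-0.047, -0.0265, -0.0035, 0, 0, 6, 1], [-0.05, -0.0215, -0.0035, 0, 0, 6, 1], [-0.0515, -0.016, -0.0035, 0, 0, 6, 1], [-0.053, -0.011, -0.0035, 0, 0, 6, 1]])

```text
time: 0.72
position: [0.353, 0.3779, 0.2399]
tool_rot: [0.406, 0.914, -0.0, -0.0]
ft_force: [-0.7, -0.4, 0.4]
grip_width: 0.0872
```

Request:
drive_tool(series=[[-0.054, -0.005, -0.0035, 0, 0, 6, 1], [-0.054, 0, -0.0035, 0, 0, 6, 1], [-0.054, 0.006, -0.0035, 0, 0, 6, 1], [-0.048, -0.023, 0, 0, 0, 3, 1], [-0.049, -0.0205, 0, 0, 0, 3, 1]])

```text
time: 1.35
position: [0.4469, 0.1409, 0.2502]
tool_rot: [0.586, 0.81, -0.0, -0.0]
ft_force: [0.5, -0.9, 0.8]
grip_width: 0.0872
```

Request:
drive_tool(series=[[-0.05, -0.018, 0, 0, 0, 3, 1], [-0.051, -0.0155, 0, 0, 0, 3, 1], [-0.052, -0.013, 0, 0, 0, 3, 1], [-0.052, -0.01, 0, 0, 0, 3, 1], [-0.053, -0.008, 0, 0, 0, 3, 1]])

```text
time: 1.98
position: [0.4384, -0.1254, 0.2504]
tool_rot: [0.687, 0.727, 0.0, -0.0]
ft_force: [0.3, -0.2, -0.6]
grip_width: 0.0868
```

Request:
drive_tool(series=[[-0.053, -0.005, 0, 0, 0, 2, 1], [-0.03, -0.002, 0, 0, 0, 1, 1], [0, 0, 0, 0, 0, 0, 1]])

```text
time: 2.35
position: [0.4355, -0.2091, 0.2502]
tool_rot: [0.706, 0.708, -0.0, 0.0]
ft_force: [0.2, 0.4, 0.1]
grip_width: 0.087
```

Run:
```python
from h import *
st();shot('wrist','w0');st()
```

```text
t 2.35 p [ 0.4355 -0.2091  0.2502] jaw yaw 0.1 z [-0.e+00 -1.e-04 -1.e+00] F [0.18 0.45 0.11] w 0.087
t 2.4 p [ 0.4351 -0.2073  0.2501] jaw yaw 0.19 z [-9.0e-04  1.2e-03 -1.0e+00] F [-0.32  0.99 -0.14] w 0.0872
```

View pics/w0.png

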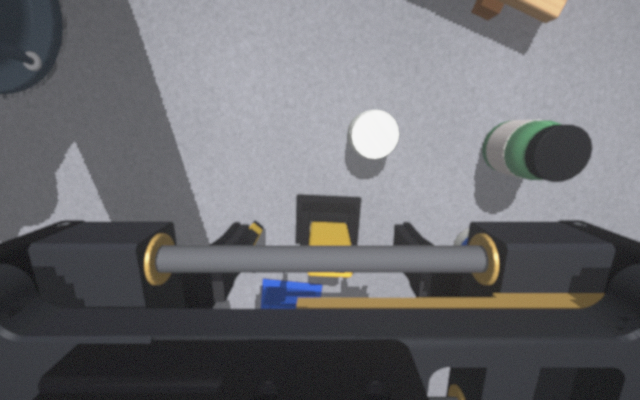

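The wrist view shows the cradle's rear edge at about (298–360, 197), turned slightly clockwise (about -3°), which matches. The meter top is at (330,248), partly hidden by the gripper. I'll refine the pose from the two fixed views and then approach.

Run:
```python
from h import *
for f in('s0','d0','w0'):
    W=cloud(load(f))
    near=(abs(W[...,0]-.446)<.07)&(abs(W[...,1]+.284)<.06)
    for a,b in((.14,.15),(.050,.059)):
        m=near&(W[...,2]>a)&(W[...,2]<b)
        q=W[m]
        if len(q)>20: print(f,a,len(q),'med z',np.median(q[:,2]).round(4),cv2.minAreaRect(q[:,:2].astype(np.float32)),np.percentile(q[:,:2],[2,98],axis=0).round(4).tolist())
st();plan([(.446,-.2835,.19,-3.6),(.446,-.2835,.1,-3.6)],step=.04)
```

```text
s0 0.14 183 med z 0.1447 ((0.4462323784828186, -0.2819991707801819), (0.0268700011074543, 0.04880904033780098), 86.65037536621094) [[0.4232, -0.2949], [0.4695, -0.2694]]
s0 0.05 285 med z 0.0547 ((0.4460638165473938, -0.2821498513221741), (0.05798683315515518, 0.07758735120296478), 87.16671752929688) [[0.4122, -0.3109], [0.484, -0.2535]]
d0 0.14 281 med z 0.145 ((0.4463041424751282, -0.2851237654685974), (0.02877708524465561, 0.048462990671396255), 85.26449584960938) [[0.4239, -0.2983], [0.4693, -0.2715]]
d0 0.05 439 med z 0.0551 ((0.4469066560268402, -0.28488364815711975), (0.05903587117791176, 0.07539067417383194), 86.73808288574219) [[0.4101, -0.3139], [0.4838, -0.2576]]
w0 0.14 196 med z 0.1447 ((0.44518858194351196, -0.2926070988178253), (0.006438784301280975, 0.046055350452661514), 88.30670166015625) [[0.4232, -0.2957], [0.4669, -0.29]]
w0 0.05 1034 med z 0.0547 ((0.4455351233482361, -0.2771150767803192), (0.04751253500580788, 0.07602690160274506), 87.96524810791016) [[0.4088, -0.2976], [0.4824, -0.2531]]
t 2.4 p [ 0.4351 -0.2073  0.2501] jaw yaw 0.19 z [-9.0e-04  1.2e-03 -1.0e+00] F [-0.32  0.99 -0.14] w 0.0872
-> 0.446 -0.2835 0.19 -3.6
[-0.0254, 0.0036, 0.02, -0.017, -0.0234, 1.2629]
[-0.0253, 0.0041, 0.02, -0.017, -0.0234, 1.2629]
[-0.0252, 0.0047, 0.02, -0.017, -0.0234, 1.2629]
-> 0.446 -0.2835 0.1 -3.6
[-0.0, -0.0, 0.03, 0.0, 0.0, 0.0]
[-0.0, -0.0, 0.03, 0.0, 0.0, 0.0]
[-0.0, -0.0, 0.03, 0.0, 0.0, 0.0]
```

Request:
drive_tool(series=[[-0.025, 0.0036, 0.02, 0, 0, 1.1, 1], [-0.025, 0.004, 0.02, 0, 0, 1.1, 1], [-0.025, 0.0045, 0.015, 0, 0, 1.1, 1], [0, 0, 0, 0, 0, 0, 1], [0, 0, 0, 0, 0, 0, 1]])

```text
time: 3.02
position: [0.4464, -0.2803, 0.1957]
tool_rot: [0.725, 0.689, 0.0, -0.001]
ft_force: [0.2, -0.4, 0.2]
grip_width: 0.0869
```

Run:
```python
from h import *
st();plan([(.446,-.283,.1,-3.2)],step=.03)
shot('side','d1');shot('scene','s1')
a=load('s1')['p'];b=load('d1')['p'];f=dict(fx=3,fy=3,interpolation=2)
cv2.imwrite('pics/c2.png',np.hstack([cv2.resize(a[60:240,195:325],None,**f),cv2.resize(b[120:300,225:355],None,**f)]))
```

```text
t 3.02 p [ 0.4464 -0.2803  0.1957] jaw yaw -2.91 z [-8.0e-04  1.4e-03 -1.0e+00] F [ 0.19 -0.38  0.15] w 0.0869
-> 0.446 -0.283 0.1 -3.2
[-0.0007, -0.0001, 0.0239, -0.0123, -0.0196, 0.0727]
[-0.0007, -0.0001, 0.0239, -0.0123, -0.0196, 0.0727]
[-0.0007, -0.0001, 0.0239, -0.0123, -0.0196, 0.0727]
[-0.0007, -0.0001, 0.0239, -0.0123, -0.0196, 0.0727]
```

View pics/c2.png

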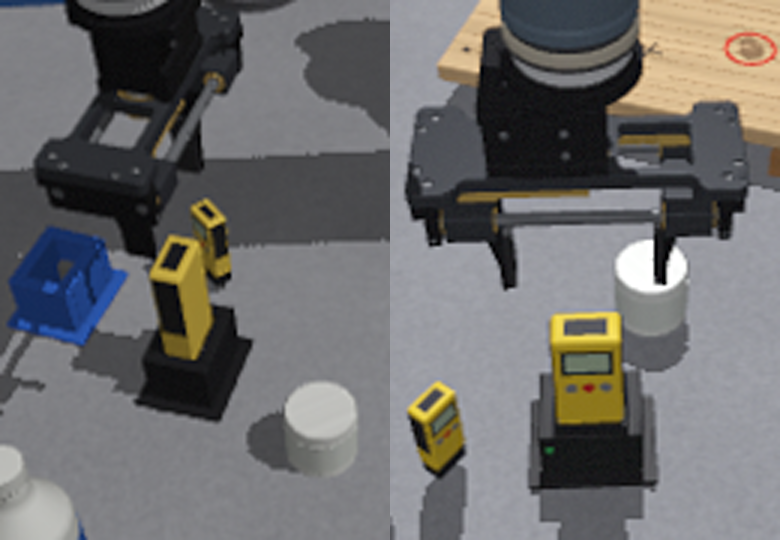

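Both views show the open fingers above the meter, straddling it along its long (x) side, with nothing in the way below. Descending.

Request:
drive_tool(series=[[-0.0005, 0, 0.024, 0, 0, 0.3, 1], [-0.0005, 0, 0.024, 0, 0, 0, 1], [-0.0005, 0, 0.024, 0, 0, 0, 1], [-0.0005, 0, 0.024, 0, 0, 0, 1], [0, 0, 0, 0, 0, 0, 1]])

```text
time: 3.75
position: [0.4457, -0.2826, 0.0988]
tool_rot: [0.727, 0.687, -0.0, -0.002]
ft_force: [-0.3, -0.1, 0.2]
grip_width: 0.0873
```

Request:
drive_tool(series=[[0, 0, 0, 0, 0, 0, 0.62], [0, 0, 0, 0, 0, 0, 0.5], [0, 0, 0, 0, 0, 0, 0.4], [0, 0, 0, 0, 0, 0, 0.4], [0, 0, 0, 0, 0, 0, 0.4]], squeeze=8)

```text
time: 4.38
position: [0.4462, -0.2841, 0.0997]
tool_rot: [0.727, 0.687, -0.0, -0.0]
ft_force: [-0.9, 0.0, 0.5]
grip_width: 0.0483
```

Request:
drive_tool(series=[[0, 0, 0, 0, 0, 0, 0.3], [0, 0, 0, 0, 0, 0, 0.3], [0, 0, -0.02, 0, 0, 0, 0.3], [0, 0, -0.025, 0, 0, 0, 0.3], [0, 0, -0.025, 0, 0, 0, 0.3]], squeeze=25)

```text
time: 5.0
position: [0.4463, -0.2838, 0.1696]
tool_rot: [0.727, 0.686, 0.0, -0.001]
ft_force: [-0.2, -0.6, -1.9]
grip_width: 0.0477
```

Request:
drive_tool(series=[[0, 0, -0.03, 0, 0, 0, 0.3], [0, 0, -0.02, 0, 0, 0, 0.3], [0, 0, 0, 0, 0, 0, 0.3], [0, 0, 0, 0, 0, 0, 0.3]])

```text
time: 5.5
position: [0.4459, -0.2836, 0.2184]
tool_rot: [0.727, 0.686, 0.0, -0.001]
ft_force: [0.1, -0.6, -2.7]
grip_width: 0.0475
```

Run:
```python
from h import *
st();plan([(.6254,.1284,.215,-21.8)],step=.055)
shot('scene','s2')
```

```text
t 5.5 p [ 0.4459 -0.2836  0.2184] jaw yaw -3.3 z [-0.0014  0.0016 -1.    ] F [ 0.06 -0.63 -2.71] w 0.0475
-> 0.6254 0.1284 0.215 -21.8
[0.0468, 0.0173, 0.0004, -0.0111, -0.0077, 2.0561]
[0.0474, 0.0156, 0.0004, -0.0111, -0.0077, 2.0561]
[0.048, 0.0139, 0.0004, -0.0111, -0.0077, 2.0561]
[0.0484, 0.0121, 0.0004, -0.0111, -0.0077, 2.0561]
[0.0488, 0.0104, 0.0004, -0.0111, -0.0077, 2.0561]
[0.0492, 0.0086, 0.0004, -0.0111, -0.0077, 2.0561]
[0.0495, 0.0069, 0.0004, -0.0111, -0.0077, 2.0561]
[0.0497, 0.0051, 0.0004, -0.0111, -0.0077, 2.0561]
[0.0498, 0.0033, 0.0004, -0.0111, -0.0077, 2.0561]
```

Request:
drive_tool(series=[[0.046, 0.0173, 0, 0, 0, 2, 0.3], [0.047, 0.0156, 0, 0, 0, 2, 0.3], [0.048, 0.014, 0, 0, 0, 2, 0.3], [0.0484, 0.012, 0, 0, 0, 2, 0.3], [0.0488, 0.0104, 0, 0, 0, 2, 0.3]])

```text
time: 6.18
position: [0.5455, -0.0547, 0.2181]
tool_rot: [0.785, 0.62, -0.001, -0.001]
ft_force: [-0.3, -1.2, -2.2]
grip_width: 0.0479
```

Request:
drive_tool(series=[[0.049, 0.0086, 0, 0, 0, 2, 0.3], [0.0495, 0.007, 0, 0, 0, 2, 0.3], [0.05, 0.005, 0, 0, 0, 2, 0.3], [0.045, 0.003, 0, 0, 0, 2, 0.3], [0, 0, 0, 0, 0, 0, 0.3]])

```text
time: 6.8
position: [0.6226, 0.1262, 0.2176]
tool_rot: [0.824, 0.566, -0.0, -0.001]
ft_force: [-1.0, -0.6, -2.2]
grip_width: 0.0475
```

Run:
```python
from h import *
st();plan([(.6254,.1284,.155,-21.8)],step=.03)
shot('scene','s3');shot('side','d3');shot('wrist','w3')
```

```text
t 6.8 p [0.6226 0.1262 0.2176] jaw yaw -21.05 z [-1.7e-03  9.0e-04 -1.0e+00] F [-1.04 -0.61 -2.16] w 0.0475
-> 0.6254 0.1284 0.155 -21.8
[0.001, 0.0006, 0.0209, -0.0362, -0.0033, 0.25]
[0.001, 0.0006, 0.0209, -0.0362, -0.0033, 0.25]
[0.001, 0.0006, 0.0209, -0.0362, -0.0033, 0.25]
```

View pics/w3.png

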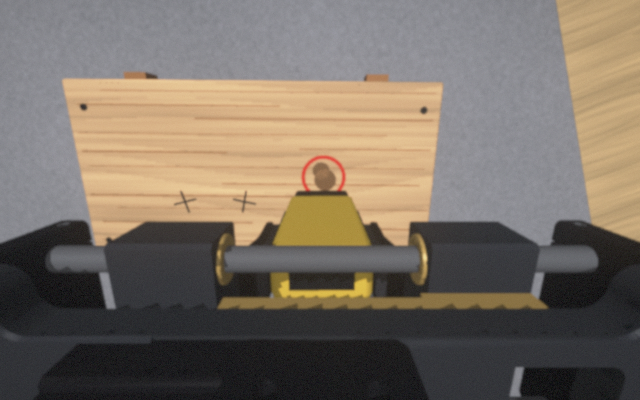

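The wrist view shows the ring centre at (323,176), the meter nose's front edge at (298–346, 193) and the board's back edge running from (65,80) to (441,83), so the meter is nearly aligned. Next I'll measure the ring, the grain and the held meter numerically.

Run:
```python
from h import *
z=load('w3');W=cloud(z)
hsv=cv2.cvtColor(z['p'],cv2.COLOR_BGR2HSV)
red=((hsv[...,0]<6)|(hsv[...,0]>174))&(hsv[...,1]>130)&(hsv[...,2]>100);red[:150]=0;red[205:]=0;red[:,:295]=0;red[:,355:]=0
v,u=np.nonzero(red);q=np.array([onplane(z,a,b,.045)[:2] for a,b in zip(u,v)])
A=np.c_[2*q,np.ones(len(q))];s=np.linalg.lstsq(A,(q**2).sum(1),rcond=None)[0];print('ring wrist',s[:2],'rad',np.sqrt(s[2]+s[0]**2+s[1]**2))
a,b=onplane(z,65,80,.045),onplane(z,441,83,.045);print('edge yaw',np.degrees(np.arctan2(*(b-a)[1::-1])),np.linalg.norm(b-a))
m=(abs(W[...,2]-.045)<.004)&(hsv[...,1]>60);n,l,stt,c=cv2.connectedComponentsWithStats(m.astype(np.uint8));i=1+np.argmax(stt[1:,4]);print('board z',np.median(W[l==i][:,2]),cv2.minAreaRect(W[l==i][:,:2].astype(np.float32)))
# edge pixels fit: topmost board pixel per column
cols=np.arange(90,420,3);e=np.array([onplane(z,x,np.nonzero((l==i)[:,x])[0].min()-.5,.045)[:2] for x in cols]);print('edge fit yaw',np.degrees(np.arctan(np.polyfit(e[:,0],e[:,1],1)[0])))
# held meter, in frame axes of jaw
o=robot.get_obs();c0=o['position'];R=Ro.from_quat(o['tool_rot']).as_matrix()
for f in('w3','s3','d3'):
    W=cloud(load(f));T=(W-c0)@R
    near=(abs(T[...,0])<.03)&(abs(T[...,1])<.035)
    for a,b in((.0,.03),(.03,.051),(.052,.075)):   # tool z below TCP
        k=near&(T[...,2]>a)&(T[...,2]<b);g=T[k]
        if len(g)>30: print(f,a,len(g),np.percentile(g,[2,50,98],axis=0).round(4).tolist())
```

```text
ring wrist [0.62516304 0.12743435] rad 0.024153232469447162
edge yaw -21.684112463797153 0.4109430552432319
board z 0.04498261754505836 ((0.5558767318725586, 0.16637006402015686), (0.19557060301303864, 0.4197642207145691), 68.74151611328125)
edge fit yaw -21.762101750879076
w3 0.0 966 [[0.0128, -0.0223, 0.0003], [0.0158, 0.0, 0.0128], [0.0163, 0.0226, 0.0295]]
w3 0.03 392 [[0.0148, -0.0217, 0.0301], [0.0158, -0.0, 0.0379], [0.0161, 0.0217, 0.0473]]
w3 0.052 303 [[0.0141, -0.0198, 0.0527], [0.0147, -0.0, 0.0613], [0.015, 0.0199, 0.0712]]
s3 0.0 50 [[-0.0078, 0.0219, 0.0185], [0.005, 0.0238, 0.0247], [0.0174, 0.0253, 0.0294]]
s3 0.03 99 [[-0.008, 0.0198, 0.0306], [0.0053, 0.0235, 0.0388], [0.0189, 0.0247, 0.0493]]
s3 0.052 85 [[-0.0076, 0.0196, 0.0536], [0.0051, 0.0217, 0.0618], [0.0173, 0.0228, 0.0719]]
d3 0.0 191 [[-0.0144, -0.0197, 0.0006], [-0.0107, 0.0046, 0.0148], [-0.0016, 0.0264, 0.0296]]
d3 0.03 116 [[-0.0145, -0.0209, 0.0308], [-0.0109, 0.0038, 0.0398], [0.0034, 0.0261, 0.0496]]
d3 0.052 106 [[-0.0129, -0.0173, 0.0522], [-0.0097, 0.0046, 0.0622], [-0.001, 0.0241, 0.0719]]
```

Run:
```python
from h import *
st();plan([(.6245,.1261,.145,-21.8)],step=.025)
```

```text
t 6.95 p [0.6214 0.1224 0.2181] jaw yaw -21.28 z [-3.1e-03 -6.0e-04 -1.0e+00] F [-0.15  0.72 -1.71] w 0.0476
-> 0.6245 0.1261 0.145 -21.8
[0.0016, 0.0006, 0.0244, -0.0514, 0.0334, 0.1729]
[0.0015, 0.0006, 0.0244, -0.0514, 0.0334, 0.1729]
[0.0015, 0.0005, 0.0244, -0.0514, 0.0334, 0.1729]
```

Request:
drive_tool(series=[[0.0015, 0.0006, 0.024, 0, 0, 0.3, 0.3], [0.0015, 0.0006, 0.024, 0, 0, 0.2, 0.3], [0.0015, 0.0005, 0.024, 0, 0, 0, 0.3], [0, 0, 0, 0, 0, 0, 0.3], [0, 0, 0, 0, 0, 0, 0.3]])

```text
time: 7.58
position: [0.6261, 0.1256, 0.1482]
tool_rot: [0.828, 0.56, 0.0, 0.0]
ft_force: [0.1, 0.5, -1.4]
grip_width: 0.0481
```

Request:
drive_tool(series=[[0, 0, 0, 0, 0, 0, 0.3], [0, 0, 0, 0, 0, 0, 0.3]])

```text
time: 7.82
position: [0.6262, 0.1264, 0.1486]
tool_rot: [0.828, 0.561, 0.001, 0.001]
ft_force: [-0.7, -0.2, -2.6]
grip_width: 0.0476
```

Run:
```python
from h import *
st();shot('wrist','w4');st();shot('scene','s4');st();shot('side','d4');st()
a=load('s4')['p'];b=load('d4')['p'];f=dict(fx=6,fy=6,interpolation=2)
cv2.imwrite('pics/c4.png',np.hstack([cv2.resize(a[205:295,385:450],None,**f),cv2.resize(b[75:165,312:377],None,**f)]))
```

```text
t 7.83 p [0.6262 0.1264 0.1486] jaw yaw -21.8 z [ 0.0018  0.     -1.    ] F [-0.75 -0.21 -2.58] w 0.0476
t 7.88 p [0.6261 0.1265 0.1484] jaw yaw -21.79 z [ 0.0015  0.     -1.    ] F [-0.18  0.42 -1.85] w 0.0482
t 7.92 p [0.626  0.1265 0.1482] jaw yaw -21.79 z [ 0.0012  0.     -1.    ] F [-0.08 -0.5  -2.16] w 0.048
t 7.97 p [0.6259 0.1266 0.148 ] jaw yaw -21.78 z [ 8.e-04 -0.e+00 -1.e+00] F [-0.08  0.07 -1.29] w 0.0474
```

View pics/c4.png

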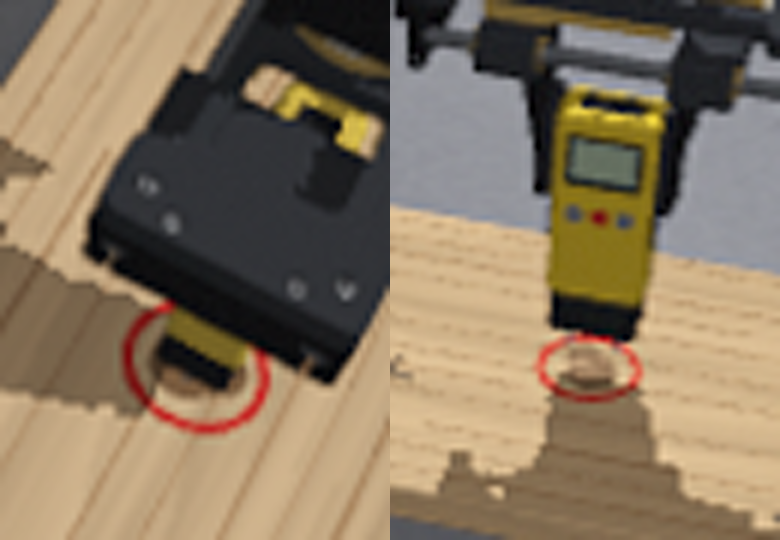

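View pics/w4.png

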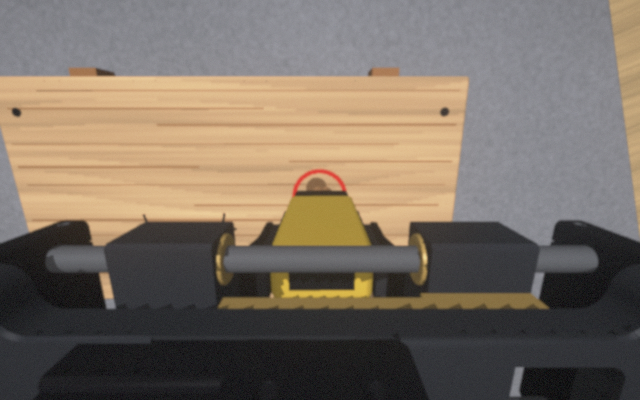

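Wrist view: the ring's upper arc peaks at (320,170) and the nose edge is at (296–346, 192). Side view: the nose sits centred above the ring. I'll work out the tip-to-ring offset from each picture separately.

```bash
cat > off.py <<'E'
from h import *
from scipy.optimize import least_squares
import sys
g=np.radians(-21.75);ex=np.array([np.cos(g),np.sin(g)]);ey=np.array([-ex[1],ex[0]])
def ring(f,box):
    z=load(f);hsv=cv2.cvtColor(z['p'],cv2.COLOR_BGR2HSV);r=((hsv[...,0]<6)|(hsv[...,0]>174))&(hsv[...,1]>130)&(hsv[...,2]>100)
    k=np.zeros_like(r);k[box[1]:box[3],box[0]:box[2]]=1;v,u=np.nonzero(r&k)
    q=np.array([onplane(z,a,b,.045)[:2] for a,b in zip(u,v)])
    s=least_squares(lambda c:np.linalg.norm(q-c,axis=1)-.024,[.625,.128],loss='soft_l1',f_scale=.001);return s.x,len(q)
def body(f,c):
    W=cloud(load(f));d=W[...,:2]-c;a,b=d@ex,d@ey;out=[]
    for lo,hi in((.063,.082),(.088,.10),(.10,.115),(.115,.13)):
        m=(abs(a)<.04)&(abs(b)<.03)&(W[...,2]>lo)&(W[...,2]<hi)
        if m.sum()>30: out.append((lo,int(m.sum()),np.percentile(a[m],[3,97]).round(4).tolist(),np.percentile(b[m],[3,50,97]).round(4).tolist()))
    return out
if __name__=='__main__':
    for f,box in zip(sys.argv[1:],((290,160,350,200),(395,245,440,285),(330,120,362,150))):
        c,n=ring(f,box);print(f,'ring',c.round(4),n)
        for o in body(f,c):print('  ',o)
    st()
E
python3 off.py w4 s4 d4
```

```text
w4 ring [0.6253 0.1276] 248
   (0.063, 72, [-0.0174, 0.0214], [0.0129, 0.0132, 0.0135])
   (0.088, 153, [-0.0168, 0.021], [0.0129, 0.0133, 0.014])
   (0.1, 305, [-0.0195, 0.0231], [0.0135, 0.0144, 0.0147])
   (0.115, 376, [-0.0194, 0.0231], [0.0136, 0.0144, 0.0148])
s4 ring [0.624  0.1284] 72
   (0.088, 32, [0.0228, 0.0256], [-0.0119, 0.0005, 0.012])
   (0.1, 57, [0.0245, 0.0274], [-0.0119, 0.0002, 0.0129])
d4 ring [0.6271 0.1281] 35
   (0.088, 49, [-0.017, 0.0236], [-0.0173, -0.0138, -0.01])
   (0.1, 79, [-0.0206, 0.0259], [-0.0171, -0.0142, -0.0078])
   (0.115, 77, [-0.0182, 0.0262], [-0.0171, -0.0143, -0.0008])
t 7.97 p [0.6259 0.1266 0.148 ] jaw yaw -21.78 z [ 8.e-04 -0.e+00 -1.e+00] F [-0.08  0.07 -1.29] w 0.0474
```

The offset is about +2 mm along the grain and about 0 across it, consistent in all three views. I'll correct by -2 mm along tool y and descend gently, watching the force.

Request:
drive_tool(series=[[0, -0.001, 0.004, 0, 0, 0, 0.3], [0, -0.001, 0.004, 0, 0, 0, 0.3], [0, 0, 0.002, 0, 0, 0, 0.3], [0, 0, 0, 0, 0, 0, 0.3], [0, 0, 0, 0, 0, 0, 0.3]])

```text
time: 8.6
position: [0.624, 0.1272, 0.1376]
tool_rot: [0.828, 0.561, 0.0, 0.0]
ft_force: [-0.6, -0.0, -2.3]
grip_width: 0.0478
```

Request:
drive_tool(series=[[0, 0, 0, 0, 0, 0, 0.3], [0, 0, 0, 0, 0, 0, 0.3]])

```text
time: 8.85
position: [0.6239, 0.1272, 0.1377]
tool_rot: [0.828, 0.561, 0.0, 0.0]
ft_force: [-0.6, -0.0, -1.2]
grip_width: 0.0477
```

```bash
python3 - <<'E'
from h import *
st();shot('wrist','w5');shot('scene','s5');shot('side','d5')
E
python3 off.py w5 s5 d5
```

```text
t 8.85 p [0.6239 0.1272 0.1377] jaw yaw -21.79 z [ 2.e-04  0.e+00 -1.e+00] F [-0.62 -0.   -1.24] w 0.0477
w5 ring [0.6252 0.1276] 259
   (0.063, 244, [-0.0203, 0.019], [0.0126, 0.0132, 0.0135])
   (0.088, 201, [-0.0223, 0.0203], [0.0133, 0.0142, 0.0145])
   (0.1, 368, [-0.0217, 0.0206], [0.0133, 0.0143, 0.0146])
   (0.115, 472, [-0.0223, 0.0214], [0.013, 0.0143, 0.0147])
s5 ring [0.624  0.1283] 62
   (0.063, 54, [0.0205, 0.0233], [-0.0122, -0.0, 0.0116])
   (0.088, 42, [0.0225, 0.0257], [-0.0125, 0.0006, 0.0126])
d5 ring [0.6267 0.1281] 29
   (0.063, 70, [-0.0187, 0.0221], [-0.0174, -0.0135, -0.0079])
   (0.088, 56, [-0.0233, 0.024], [-0.0163, -0.0142, -0.0059])
   (0.1, 72, [-0.0197, 0.0239], [-0.0175, -0.0138, -0.0036])
   (0.115, 79, [-0.0213, 0.0242], [-0.0174, -0.0141, -0.0094])
t 9.0 p [0.6239 0.1272 0.1376] jaw yaw -21.79 z [ 1.e-04 -0.e+00 -1.e+00] F [ 1.39  0.26 -1.96] w 0.0478
```

It's centred to within about 1 mm, with Fz reading about -1.9 N (the meter's weight). Now pressing in steps.

Request:
drive_tool(series=[[0, 0, 0.001, 0, 0, 0, 0.3], [0, 0, 0.001, 0, 0, 0, 0.3], [0, 0, 0.001, 0, 0, 0, 0.3], [0, 0, 0, 0, 0, 0, 0.3], [0, 0, 0, 0, 0, 0, 0.3]])

```text
time: 9.62
position: [0.6239, 0.1272, 0.1348]
tool_rot: [0.828, 0.561, 0.0, 0.0]
ft_force: [-0.7, -0.7, -0.5]
grip_width: 0.048
```

Request:
drive_tool(series=[[0, 0, 0.001, 0, 0, 0, 0.3], [0, 0, 0.001, 0, 0, 0, 0.3], [0, 0, 0, 0, 0, 0, 0.3], [0, 0, 0, 0, 0, 0, 0.3], [0, 0, 0, 0, 0, 0, 0.3]])

```text
time: 10.25
position: [0.6239, 0.1272, 0.1326]
tool_rot: [0.828, 0.561, 0.0, 0.0]
ft_force: [-1.0, 1.2, 0.9]
grip_width: 0.0478
```

Request:
drive_tool(series=[[0, 0, 0.001, 0, 0, 0, 0.3], [0, 0, 0.001, 0, 0, 0, 0.3], [0, 0, 0, 0, 0, 0, 0.3], [0, 0, 0, 0, 0, 0, 0.3], [0, 0, 0, 0, 0, 0, 0.3]])

```text
time: 10.88
position: [0.6239, 0.1273, 0.1306]
tool_rot: [0.828, 0.561, 0.0, 0.0]
ft_force: [-1.1, 0.1, 2.7]
grip_width: 0.0482
```

```bash
python3 - <<'E'
from h import *
F=[];P=[];M=[]
for i in range(20):
    robot.camera('side');o=robot.get_obs();F.append(o['ft_force']);P.append(o['position']);M.append(o['moment'])
print(np.mean(F,0).round(2),np.std(F,0).round(2),np.mean(P,0).round(5),np.mean(M,0).round(3))
shot('wrist','w6');shot('scene','s6');shot('side','d6')
a=load('d6')['p'];cv2.imwrite('pics/c6.png',cv2.resize(a[90:160,312:382],None,fx=8,fy=8,interpolation=2))
E
python3 off.py w6 s6 d6
```

```text
[-0.86  0.17  2.33] [0.48 0.55 0.48] [0.62388 0.12724 0.13058] [-0.101  0.312  0.012]
w6 ring [0.6252 0.1276] 259
   (0.063, 256, [-0.0199, 0.0184], [0.0127, 0.0132, 0.0135])
   (0.088, 262, [-0.0221, 0.0204], [0.0133, 0.0143, 0.0146])
   (0.1, 410, [-0.0221, 0.0207], [0.0133, 0.0143, 0.0147])
   (0.115, 541, [-0.023, 0.0214], [0.0115, 0.0143, 0.0147])
s6 ring [0.624  0.1284] 56
   (0.063, 50, [0.0209, 0.0237], [-0.0114, 0.0004, 0.0116])
d6 ring [0.6268 0.1281] 22
   (0.063, 82, [-0.0204, 0.022], [-0.0166, -0.0134, -0.0057])
   (0.088, 66, [-0.0226, 0.0241], [-0.018, -0.014, -0.0026])
   (0.1, 73, [-0.0208, 0.024], [-0.0174, -0.0143, -0.0071])
   (0.115, 75, [-0.0214, 0.0245], [-0.0169, -0.014, -0.0101])
t 12.03 p [0.6239 0.1273 0.1306] jaw yaw -21.79 z [ 1.e-04  0.e+00 -1.e+00] F [-0.73 -0.29  2.45] w 0.0478
```

View pics/c6.png

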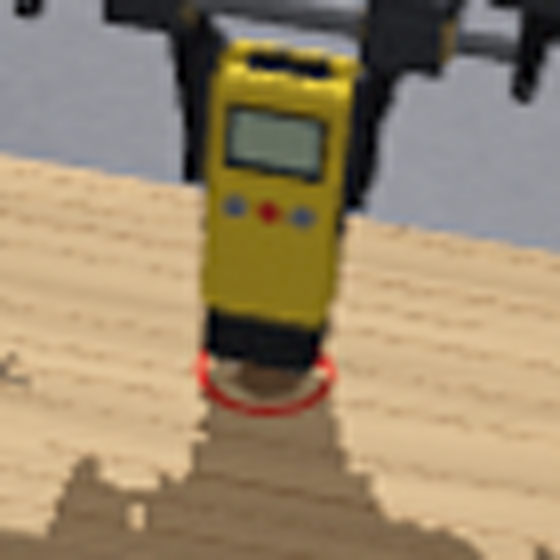

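The side view shows the meter upright, its nose just above the board and centred in the ring. The force rise is about 4.3 N, which means the pins are about 4.2 mm in; the geometry says 4.8 mm. I'll go another 0.6 mm and do a final check.

Request:
drive_tool(series=[[0, 0, 0.0006, 0, 0, 0, 0.3], [0, 0, 0, 0, 0, 0, 0.3], [0, 0, 0, 0, 0, 0, 0.3], [0, 0, 0, 0, 0, 0, 0.3]])

```text
time: 12.52
position: [0.6239, 0.1272, 0.1299]
tool_rot: [0.828, 0.561, 0.0, 0.0]
ft_force: [-0.9, 0.0, 2.8]
grip_width: 0.0482
```

Run:
```python
from h import *
F=[]
for i in range(20):
    robot.camera('side');F.append(robot.get_obs()['ft_force'])
print(np.mean(F,0).round(2));st()
shot('scene','s7')
a,b=load('s0'),load('s7')
# bystanders moved?
d=cv2.absdiff(a['p'],b['p']).max(2)
for n,(x0,y0,x1,y1) in dict(tin=(286,184,318,220),jar=(250,240,295,295),bottle=(183,205,230,270),small=(256,124,274,158)).items(): print(n,'pixels changed>40:',int((d[y0:y1,x0:x1]>40).sum()))
```

```text
[-0.69  0.16  2.51]
t 13.53 p [0.6239 0.1272 0.13  ] jaw yaw -21.79 z [ 0.  0. -1.] F [-0.98  0.97  2.87] w 0.0482
tin pixels changed>40: 431
jar pixels changed>40: 408
bottle pixels changed>40: 0
small pixels changed>40: 235
```

View pics/s7.png

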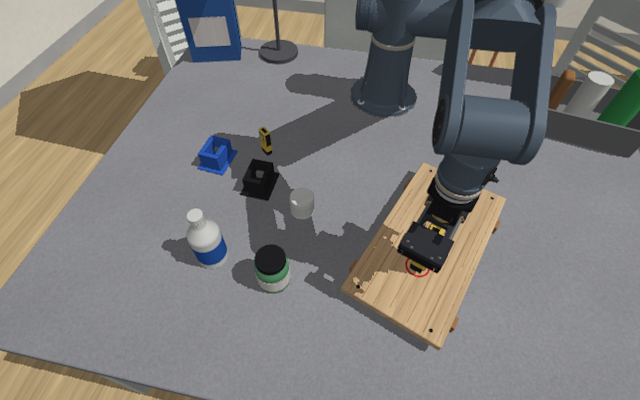

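The pixel changes on the tin and jar come only from the arm's shadow. The tin (302,203), jar (272,268), bottle (207,240) and small meter (265,140) all stand where they did, and the black cradle is empty. Handing in.

```bash
python3 -c "
from h import *
print(robot.hand_in());st()"
```

```text
the job is handed in; nothing more can be done
None
the job is handed in; nothing more can be done
```

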